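# Swing out the prop leg of the gold mosaic stand

## Task

Two small mosaic panels stand on the bench, each with a folding prop leg at its back. Swing the leg of the gold mosaic all the way out against its stop, without toppling that stand or pushing it out of its place, and leave the blue mosaic stand and its leg as they are.

Things in the scene. Friction and masses are not known exactly. Their poses are not given: they have to be found in the camera images.
- gold_stand: Gold mosaic stand (gold tiles, white and blue sun, gold rim). Loose, about 1.8 kg. Foot 70 x 190 x 16 mm (x, y, z); on it an upright board 14 mm thick, 190 wide along y, top at 150. Origin: centre of the foot's underside, z up. Mosaic faces +x, away from the robot; the leg is on the back (-x), 10 mm thick, 150 long, 6 to 148 mm above the bench, last 45 mm orange.
- gold_leg (a joint): Gold stand's leg, on a vertical hinge at the stand's x = -15 mm, y = 0. Rad: 0 = folded flat, pointing along the stand's +y, its end 55 mm past the board's edge, where it can be pushed from the mosaic side; grows anticlockwise from above to the stop at 1.571 (points along the stand's -x). Starts at 0.12 to 0.45. Takes about 0.5 N at the end; stays where it is left.
- blue_stand: Look-alike stand with the blue mosaic (blue tiles, white and red disc, blue rim), same build, sizes and axes as the gold stand; to be left alone.
- blue_leg (a joint): Leg of the blue stand, the same as gold_leg; starts slightly ajar, at 0.12 to 0.35, and must be left so.

How it is judged:
By the outcome, as a careful person would: the job done as asked, in the order asked, and still so for the second after the job is handed in, with the robot touching nothing.
It also fails if it takes over 38 s, if anything falls off the work surface, if the arm or the gripper's body presses on something with over 40 N, if the wrist force passes 120 N, or if a joint passes its speed limit or range.

## Robot

A 7-joint arm with a two-finger parallel gripper is mounted at the origin on the work surface. World frame = base frame: x ahead of the robot, y to its left, z up, the work surface at z = 0. Lengths are in mm, angles in rad, forces in N, time in s.
With the tool pointing down it reaches from about 400 to 875 mm from the base axis. Payload 4.4 kg.
Tool frame: the origin (TCP) lies midway between the tips of the shut fingers; the grasp point (between the pads) lies 19 mm behind it (ctrl.pinch_z is the distance from the TCP to the grasp point, in mm); z points along the fingers, y is the line along which they close (so a half turn about z gives the same grasp; the last joint's range is limited). The gripper opens to 85 mm and grips with 20 to 120 N. Pads are 22 mm wide; open, the fingers measure 114 mm over their backs; the gripper's body (76 mm by 85 mm) begins 54 mm behind the grasp point. The pads swing forward as they close: fully open they stand 13 mm farther back than shut.
Start: joints at [-1.231, 0.628, 0.038, 1.517, -0.027, 0.996, -0.02], TCP at [256.568, 597.236, 231.313] pointing down, gripper open.
Joint ranges: [-3.06, 3.06], [-0.37, 2.12], [-1.25, 1.32], [0.18, 2.47], [-1.1, 4.24], [0.23, 1.98], [-2.94, 2.94]. Speed limits (rad/s): [2.57, 2.57, 3.14, 3.14, 3.14, 3.14, 3.14].

## Interface

Orientations are given as [roll, pitch, yaw] about the fixed x, y, z axes, in that order (R = Rz(yaw) Ry(pitch) Rx(roll)).
In Python, from cell import read_state, cams, order, ctrl gives the robot as it stands.
- The arm moves only by the tool move_arm, never from a script. Its argument "targets" is text: rows parted by semicolons, each of 7 numbers parted by spaces: the gripper's target within -1 to 1 (fully open at 1, half-way at 0, shut at -1), then the shift along the tool's x, y, z in cm, then the turn, a rotation vector about the tool's x, y, z in degrees. A call has 1 to 5 rows; each row shifts and turns the commanded pose from where the row before left it, along the tool's axes as they then stand; what a row does not reach is not made up. A row lasts 1/12 s, in which the tool goes at most 41.7 mm and 7.16 degrees, less where a joint would pass 70% of its speed; a pose out of reach is approached as far as the arm can. A call with a gripper value outside its range is refused whole. The fingers move at their own pace and stop on an object; the grip force is fixed at half the most. Time passes only in rows, so rows that do not move let the fingers close. It gives the time, the measured TCP pose, the force, the opening and the grip force at its end, in the units of the state.
- read_state(): the state, without advancing time (a new reading comes with each control period).
- cams.get_image(name): name is "scene" or "top" or "wrist"; returns a dict with "color" (420x560x3 uint8, red, green, blue), "fovy" (degrees; the focal length in pixels is half the picture's height over the tangent of half this angle, whatever the lens; pixels are square), "cx", "cy" (the principal point, pixels), "k1" (the pictures are not rectified: a ray, as slopes to the right and down, at radius r is drawn at 1 + k1 r^2 times it, then the intrinsics apply), "rvec" (rotation vector, rad) and "tvec" (3), from world to camera coordinates, as OpenCV has them. Camera axes: x right, y down, z forward; pixel columns grow to the right and rows downward; lengths in mm; the calibration is good to about 2 mm. A picture is of the moment at which its call begins. There is no depth.
- order.finish_job(): hands the job in; it is judged then, once.
The state is a dict: "clock": time; "qpos": joint angles; "qd": joint speeds; "tau": joint torques, N m; "eef_pos": TCP position; "tool_rot": TCP orientation; "force": force on the tool from outside, world axes, zero at the start; "torque": the same for the moment, N m; "width": finger opening in mm; "gripper_force": force on a finger pad.
Only numpy, scipy, OpenCV 4.12 (cv2) and the standard library are available. Lean on these libraries where they do the work, as an engineer would, in place of code of your own. Each camera call takes 0.05 s, during which the arm holds its last target. There are 200 camera calls.

## Working session

There is one attempt and no reset: what is moved stays moved. The work goes in short steps, Python scripts to look and compute and a tool call to move; the robot and the scene stay as the last step left them, time stands still between calls to the robot, and variables do not carry over. Pictures are saved under pics/ and viewed, at most 10 in all, crops included, and the job is handed in when it is done.

Besides the shell and the picture viewer there is one more tool, called after "Request:" by a JSON object that holds its "api" and its "payload". move_arm: Moves the arm, as the interface text tells. Its arguments: {"type":"object","properties":{"targets":{"type":"string"}},"required":["targets"]}

```bash
mkdir -p pics; cat > h.py <<'E'
import numpy as np, cv2
from cell import read_state, cams, order, ctrl
def cam(n):
    d=cams.get_image(n); return d
def K(d):
    f=210/np.tan(np.radians(d["fovy"])/2); return np.array([[f,0,d["cx"]],[0,f,d["cy"]],[0,0,1.]])
def dist(d): return np.array([d["k1"],0,0,0,0.])
def ray(d,uv):
    p=cv2.undistortPoints(np.array([[uv]],float),K(d),dist(d))[0,0]
    R=cv2.Rodrigues(np.array(d["rvec"],float))[0]; C=-R.T@np.array(d["tvec"],float).ravel()
    return C,R.T@np.array([p[0],p[1],1])
def at_z(d,uv,z):
    C,v=ray(d,uv); return C+v*(z-C[2])/v[2]
def proj(d,P):
    return cv2.projectPoints(np.array(P,float).reshape(-1,1,3),np.array(d["rvec"],float),np.array(d["tvec"],float),K(d),dist(d))[0][:,0]
E
python3 - <<'E'
from h import *
import pickle
D={n:cam(n) for n in("top","scene")}
pickle.dump(D,open("d.pkl","wb"))
for n in D:
    cv2.imwrite(f"pics/{n}.png",cv2.resize(D[n]["color"][:,:,::-1],(800,600),interpolation=cv2.INTER_CUBIC))
    print(n,D[n]["fovy"],D[n]["k1"],D[n]["rvec"],ray(D[n],(280,210)))
print(read_state())
E
```

```text
top 57.72928757792581 -0.07204069755918653 [ 2.20625334 -2.01339905  0.20451946] (array([421.08947267, -65.48152492, 829.92805822]), array([ 0.20027888,  0.01637859, -0.97960298]))
scene 52.95465030936286 -0.07934355015904714 [ 2.0613963  -2.01738234  0.3526773 ] (array([307.98785821, -40.21571301, 847.50983071]), array([ 0.32536613,  0.0040182 , -0.94561649]))
{'clock': 0.1, 'qpos': array([-1.23078582,  0.62928   ,  0.03844545,  1.5182634 , -0.02697557,
        0.99628862, -0.01999861]), 'qd': array([ 0.00033881, -0.00341065, -0.0004491 , -0.0018503 ,  0.00094755,
        0.00078775,  0.00039402]), 'tau': array([ 3.38669161e-03, -5.64526820e+01,  1.23091489e+00, -1.93970597e+01,
        1.14144574e-02,  5.37531014e-03,  6.82831541e-06]), 'eef_pos': array([256.35550654, 596.70656628, 230.46543969]), 'tool_rot': array([-3.13987176e+00,  3.95167484e-05,  2.73579641e+00]), 'force': array([ 0.03170995,  0.2239701 , -0.26969249]), 'torque': array([-0.02749809,  0.01311727,  0.01904111]), 'gripper_force': 0.0, 'width': 85.42514975595057}
```

View pics/top.png

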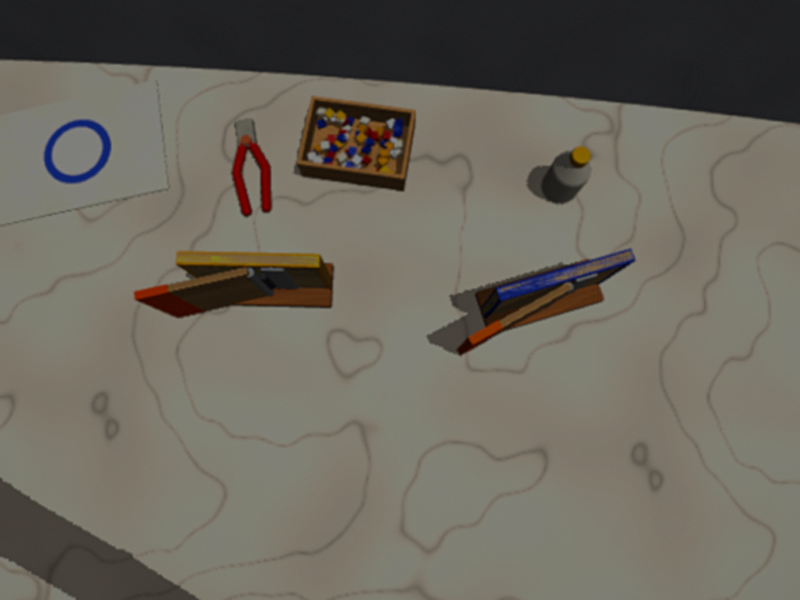

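View pics/scene.png

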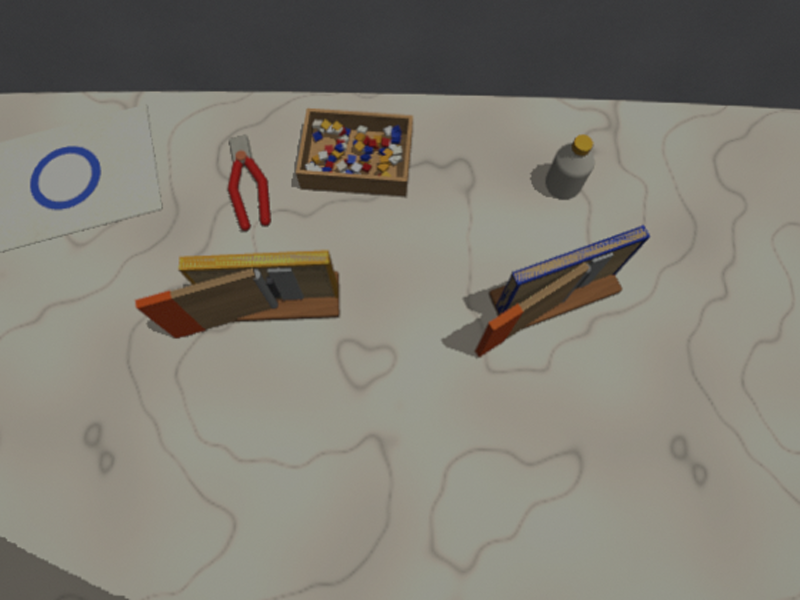

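The top view shows the gold stand at about (255,280) with its leg ajar and the orange end at (165,300). The blue stand is at about (550,290). I'll enlarge the gold one.

```bash
python3 - <<'E'
from h import *
import pickle
D=pickle.load(open("d.pkl","rb"))
a=D["top"]["color"][165:230,85:245,::-1]; b=D["scene"]["color"][165:245,85:245,::-1]
im=np.vstack([cv2.resize(x,None,fx=4,fy=4,interpolation=cv2.INTER_CUBIC) for x in(a,b)])
cv2.imwrite("pics/crop.png",cv2.convertScaleAbs(im,alpha=1.6,beta=10)); print(im.shape)
for n,uvs in {"top":[(178,252),(320,255),(334,306),(136,296),(250,270)],"scene":[(180,258),(329,252),(340,317),(137,300),(258,270)]}.items():
    for uv,z in zip(uvs,[150,150,0,148,148]): print(n,uv,z,at_z(D[n],np.array(uv)/800*560,z).round(0))
E
```

```text
(580, 640, 3)
top (178, 252) 150 [598. 243. 150.]
top (320, 255) 150 [610.  55. 150.]
top (334, 306) 0 [572.  50.   0.]
top (136, 296) 148 [534. 289. 148.]
top (250, 270) 148 [582. 144. 148.]
scene (180, 258) 150 [598. 243. 150.]
scene (329, 252) 150 [610.  54. 150.]
scene (340, 317) 0 [571.  51.   0.]
scene (137, 300) 148 [541. 290. 148.]
scene (258, 270) 148 [584. 142. 148.]
```

View pics/crop.png

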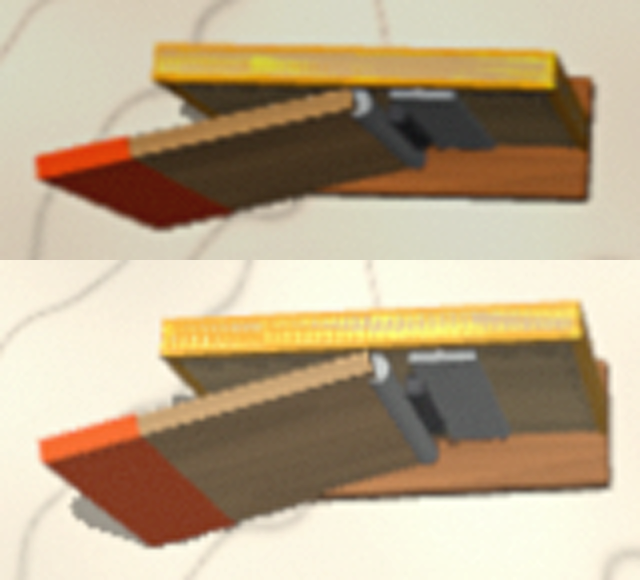

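Gold stand: yaw is about +0.064 and the hinge is near (582,148). The board is 188 mm against 190 given, so the scale checks. The leg end is near (538,290), so the leg is about 149 mm long at 0.24 rad. I'll push with shut fingers at about 130 mm radius and TCP z of about 105. That puts the gripper body at 178, clear of the board top at 150. First I'll square the tool to the stand.

Request:
{"api": "move_arm", "payload": {"targets": "-1 0 0 0 0 0 -6.7; -1 0 0 0 0 0 -6.7; -1 0 0 0 0 0 -6.7; -1 0 0 0 0 0 -6.7; -1 0 0 0 0 0 0"}}

```text
clock: 0.52
eef_pos: [256.5, 596.8, 230.8]
tool_rot: [-3.141, -0.001, -3.077]
force: [0.1, 0.4, 0.4]
width: 25.5
gripper_force: 0.0
```

```bash
cat > p.py <<'E'
from h import *
import sys
s=read_state(); print(s["clock"],s["eef_pos"].round(1),s["tool_rot"].round(3),s["force"].round(2),s["width"])
R=lambda r:cv2.Rodrigues(np.array([0,0,r[2]]))[0]@cv2.Rodrigues(np.array([0,r[1],0.]))[0]@cv2.Rodrigues(np.array([r[0],0,0.]))[0]
p=s["eef_pos"].copy(); A=R(s["tool_rot"])
for a in sys.argv[1:]:
    q=np.array(eval(a),float); print(a,"tool shift cm",(A.T@(q-p)/10).round(2)); p=q
E
python3 p.py 590,290,225 590,290,105
```

```text
0.5167 [256.5 596.8 230.8] [-3.141e+00 -1.000e-03 -3.077e+00] [0.08 0.41 0.43] 25.53010283220185
590,290,225 tool shift cm [-31.29 -32.77   0.58]
590,290,105 tool shift cm [-1.0e-02  1.0e-02  1.2e+01]
```

Request:
{"api": "move_arm", "payload": {"targets": "-1 -2.6 -2.73 0 0 0 0; -1 -2.6 -2.73 0 0 0 0; -1 -2.6 -2.73 0 0 0 0; -1 -2.6 -2.73 0 0 0 0; -1 -2.6 -2.73 0 0 0 0"}}

```text
clock: 0.93
eef_pos: [395.7, 467.5, 231.1]
tool_rot: [-3.141, -0.0, -3.083]
force: [0.4, 1.1, 0.3]
width: -0.3
gripper_force: 0.0
```

Request:
{"api": "move_arm", "payload": {"targets": "-1 -2.6 -2.73 0 0 0 0; -1 -2.6 -2.73 0 0 0 0; -1 -2.6 -2.73 0 0 0 0; -1 -2.6 -2.73 0 0 0 0; -1 -2.6 -2.73 0 0 0 0"}}

```text
clock: 1.35
eef_pos: [534.0, 339.2, 231.1]
tool_rot: [-3.141, -0.0, -3.083]
force: [0.1, 0.4, -0.4]
width: 0.0
gripper_force: 0.0
```

Request:
{"api": "move_arm", "payload": {"targets": "-1 -2.6 -2.73 0 0 0 0; -1 -2.5 -2.7 0 0 0 0; -1 0 0 0 0 0 0; -1 0 0 0 0 0 0"}}

```text
clock: 1.68
eef_pos: [589.2, 286.3, 230.6]
tool_rot: [-3.14, -0.0, -3.089]
force: [-1.0, 1.4, 0.3]
width: -0.4
gripper_force: 0.0
```

```bash
python3 p.py 590,290,225 590,290,105; python3 - <<'E'
from h import *
d=cam("wrist"); e=cam("top")
cv2.imwrite("pics/w1.png",np.hstack([d["color"],e["color"][130:,:340].repeat(1,0) if 0 else cv2.resize(e["color"][150:250,60:190],(240,420))])[:,:,::-1])
E
```

```text
1.6833 [589.2 286.3 230.6] [-3.14  -0.    -3.089] [-0.99  1.4   0.29] -0.37297364025452767
590,290,225 tool shift cm [-0.1   0.37  0.56]
590,290,105 tool shift cm [-0.    0.02 12.  ]
```

View pics/w1.png

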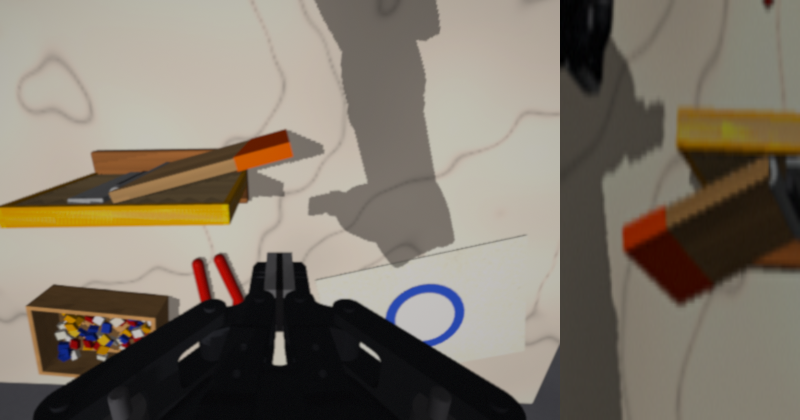

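The wrist view shows the leg's end at about (290,145), up-image (-x) of the fingertips at (280,255). The fingers are past the board edge at (245,205), on the mosaic side. I'll descend there.

Request:
{"api": "move_arm", "payload": {"targets": "-1 0 -0.3 3.1 0 0 0; -1 0 0 3.1 0 0 0; -1 0 0 3.1 0 0 0; -1 0 0 3.1 0 0 0; -1 0 0 0 0 0 0"}}

```text
clock: 2.2
eef_pos: [581.7, 286.7, 101.2]
tool_rot: [-3.138, -0.011, -3.078]
force: [-1.2, -1.0, -1.0]
width: -0.3
gripper_force: 0.0
```

```bash
cat > arc.py <<'E'
from h import *
import os,subprocess
h=np.array([582,148.5]);w=.064;pts=[]
for a in np.arange(.15,1.45,.1):
    t=np.pi/2+w+a; u=np.array([np.cos(t),np.sin(t)]); n=np.array([np.sin(t),-np.cos(t)])
    p=h+130*u+20*n; pts.append(f"{p[0]:.1f},{p[1]:.1f},105")
subprocess.run(["python3","p.py"]+pts)
E
python3 arc.py
```

```text
2.2 [581.7 286.7 101.2] [-3.138 -0.011 -3.078] [-1.23 -0.98 -1.01] -0.3261847909160868
573.9,279.8,105 tool shift cm [ 0.83 -0.64 -0.37]
560.9,278.3,105 tool shift cm [ 1.31 -0.07  0.02]
548.0,275.6,105 tool shift cm [ 1.3  -0.19  0.02]
535.5,271.5,105 tool shift cm [ 1.27 -0.33  0.02]
523.4,266.3,105 tool shift cm [ 1.24 -0.44  0.02]
512.0,259.8,105 tool shift cm [ 1.18 -0.58  0.02]
501.2,252.3,105 tool shift cm [ 1.13 -0.68  0.02]
491.3,243.7,105 tool shift cm [ 1.04 -0.79  0.01]
482.2,234.2,105 tool shift cm [ 0.97 -0.89  0.01]
474.2,223.8,105 tool shift cm [ 0.86 -0.99  0.01]
467.2,212.6,105 tool shift cm [ 0.77 -1.07  0.01]
461.3,200.9,105 tool shift cm [ 0.66 -1.13  0.01]
456.7,188.6,105 tool shift cm [ 0.54 -1.2   0.01]
```

Request:
{"api": "move_arm", "payload": {"targets": "-1 0.8 -0.6 -0.3 0 0 0; -1 0.7 0 0 0 0 0; -1 0.65 -0.05 0 0 0 0; -1 0.65 -0.1 0 0 0 0; -1 0.65 -0.1 0 0 0 0"}}

```text
clock: 2.62
eef_pos: [553.2, 277.2, 111.5]
tool_rot: [3.14, 0.002, -3.079]
force: [0.5, 0.5, -0.3]
width: -0.0
gripper_force: 0.2
```

Request:
{"api": "move_arm", "payload": {"targets": "-1 0.63 -0.15 0 0 0 0; -1 0.63 -0.17 0 0 0 0; -1 0.62 -0.22 0 0 0 0; -1 0.62 -0.22 0 0 0 0; -1 0 0 0 0 0 0"}}

```text
clock: 3.03
eef_pos: [527.4, 266.2, 110.2]
tool_rot: [-3.141, -0.002, -3.08]
force: [0.0, -0.2, -0.6]
width: -0.2
gripper_force: 0.0
```

```bash
python3 arc.py; python3 - <<'E'
from h import *
d=cam("wrist"); e=cam("top")
cv2.imwrite("pics/w2.png",np.hstack([d["color"],cv2.resize(e["color"][150:250,80:240],(240,150)).repeat(1,0) if 0 else cv2.resize(e["color"][140:300,80:240],(240,420))])[:,:,::-1])
E
```

```text
3.0333 [527.4 266.2 110.2] [-3.141e+00 -2.000e-03 -3.080e+00] [ 0.02 -0.25 -0.6 ] -0.2211583079264282
573.9,279.8,105 tool shift cm [-4.73  1.07  0.51]
560.9,278.3,105 tool shift cm [ 1.31 -0.07  0.  ]
548.0,275.6,105 tool shift cm [ 1.3  -0.19  0.  ]
535.5,271.5,105 tool shift cm [ 1.27 -0.33  0.  ]
523.4,266.3,105 tool shift cm [ 1.24 -0.44  0.  ]
512.0,259.8,105 tool shift cm [ 1.18 -0.58  0.  ]
501.2,252.3,105 tool shift cm [ 1.12 -0.68  0.  ]
491.3,243.7,105 tool shift cm [ 1.04 -0.8   0.  ]
482.2,234.2,105 tool shift cm [ 0.97 -0.89  0.  ]
474.2,223.8,105 tool shift cm [ 0.86 -0.99  0.  ]
467.2,212.6,105 tool shift cm [ 0.77 -1.07  0.  ]
461.3,200.9,105 tool shift cm [ 0.66 -1.13  0.  ]
456.7,188.6,105 tool shift cm [ 0.54 -1.2   0.  ]
```

View pics/w2.png

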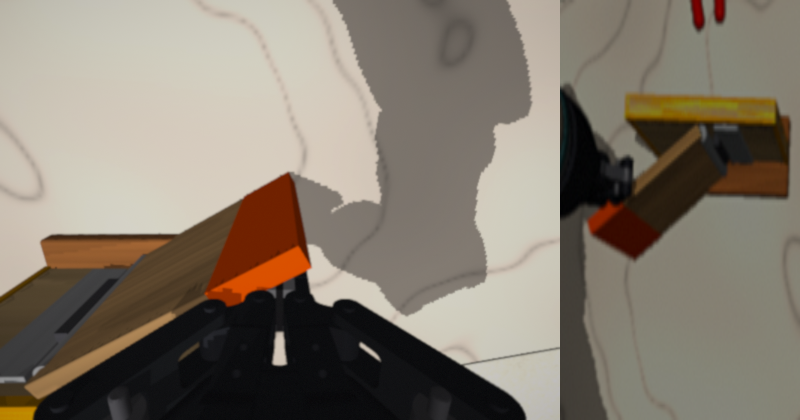

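The leg has swung to about 0.55 rad, with the finger on its orange part near (285,270). The stand has not moved. I'll carry on along the arc.

Request:
{"api": "move_arm", "payload": {"targets": "-1 0.7 -0.3 0.2 0 0 0; -1 0.59 -0.29 0.2 0 0 0; -1 0.57 -0.34 0 0 0 0; -1 0.57 -0.34 0 0 0 0; -1 0.52 -0.4 0 0 0 0"}}

```text
clock: 3.55
eef_pos: [501.5, 248.6, 107.2]
tool_rot: [3.141, 0.003, -3.08]
force: [0.9, -1.5, 4.8]
width: 0.2
gripper_force: 1.9
```

Request:
{"api": "move_arm", "payload": {"targets": "-1 0.52 -0.4 0 0 0 0; -1 0.48 -0.45 0 0 0 0; -1 0.48 -0.45 0 0 0 0; -1 0.43 -0.5 0 0 0 0; -1 0.43 -0.5 0 0 0 0"}}

```text
clock: 3.97
eef_pos: [478.1, 223.7, 106.1]
tool_rot: [-3.142, -0.0, -3.08]
force: [1.5, 0.5, 0.9]
width: -0.1
gripper_force: 0.5
```

Request:
{"api": "move_arm", "payload": {"targets": "-1 0.38 -0.53 0 0 0 0; -1 0.38 -0.53 0 0 0 0; -1 0.33 -0.56 0 0 0 0; -1 0.33 -0.56 0 0 0 0; -1 0 0 0 0 0 0"}}

```text
clock: 4.38
eef_pos: [464.9, 199.7, 106.2]
tool_rot: [-3.14, -0.002, -3.081]
force: [-0.5, -0.1, 0.7]
width: -0.1
gripper_force: 0.1
```

```bash
python3 p.py 456.7,188.6,105 451,160,105; python3 - <<'E'
from h import *
d=cam("scene"); e=cam("top")
cv2.imwrite("pics/w3.png",np.hstack([cv2.resize(x["color"][140:300,80:240],(400,400)) for x in (d,e)])[:,:,::-1])
E
```

```text
4.3833 [464.9 199.7 106.2] [-3.140e+00 -2.000e-03 -3.081e+00] [-0.47 -0.14  0.67] -0.14856998293768073
456.7,188.6,105 tool shift cm [ 0.89 -1.06  0.12]
451,160,105 tool shift cm [ 0.74 -2.82  0.  ]
```

View pics/w3.png

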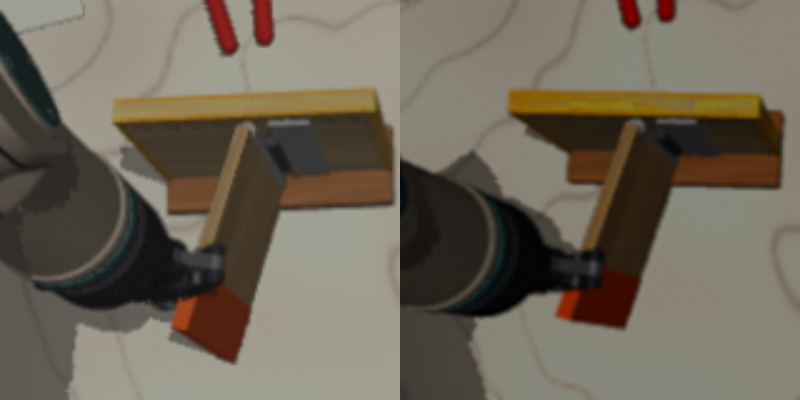

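The leg is at about 1.25 rad and the stand is unmoved. Next is a slower approach.

Request:
{"api": "move_arm", "payload": {"targets": "-1 0.3 -0.5 0 0 0 0; -1 0.3 -0.5 0 0 0 0; -1 0.2 -0.5 0 0 0 0; -1 0.1 -0.5 0 0 0 0; -1 0 -0.4 0 0 0 0"}}

```text
clock: 4.9
eef_pos: [457.8, 176.2, 106.3]
tool_rot: [-3.141, -0.001, -3.08]
force: [-0.5, -0.2, 0.9]
width: 0.2
gripper_force: 0.5
```

Request:
{"api": "move_arm", "payload": {"targets": "-1 0 -0.3 0 0 0 0; -1 0 -0.2 0 0 0 0; -1 0 -0.1 0 0 0 0; -1 0 0 0 0 0 0; -1 0 0 0 0 0 0"}}

```text
clock: 5.32
eef_pos: [458.9, 171.1, 106.2]
tool_rot: [3.142, 0.0, -3.08]
force: [0.2, 0.3, 0.3]
width: 0.0
gripper_force: 0.0
```

```bash
python3 p.py 451,160,105; python3 - <<'E'
from h import *
d=cam("scene"); e=cam("top")
cv2.imwrite("pics/w4.png",np.hstack([cv2.resize(x["color"][160:280,105:225],(400,400),interpolation=cv2.INTER_CUBIC) for x in (d,e)])[:,:,::-1])
import pickle; pickle.dump({"scene":d,"top":e},open("d4.pkl","wb"))
E
```

```text
5.3167 [458.9 171.1 106.2] [ 3.142  0.    -3.08 ] [0.23 0.34 0.26] 0.041193753948624526
451,160,105 tool shift cm [ 0.85 -1.05  0.12]
```

View pics/w4.png

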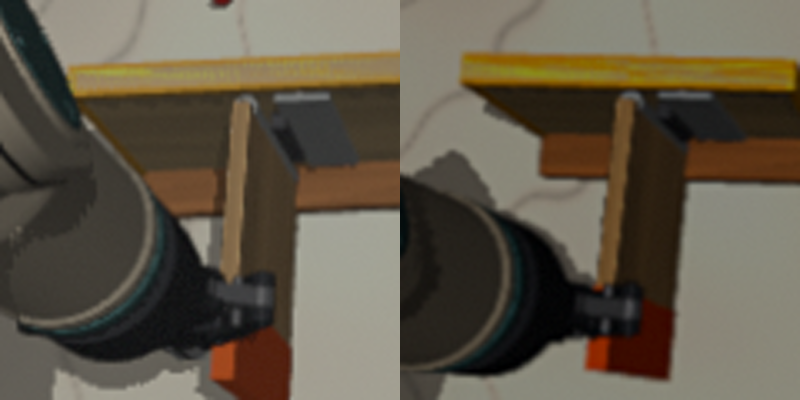

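```bash
python3 - <<'E'
from h import *
import pickle
D=pickle.load(open("d4.pkl","rb"))
for n,h,e,b1,b2 in [("top",(228,98),(197,370),(62,54),(396,62)),("scene",(243,102),(223,379),(70,67),None)]:
    f=lambda p,z: at_z(D[n],np.array(p)/400*120+[105,160],z)
    a,b=f(h,148),f(e,148); v=b-a; print(n,a.round(1),b.round(1),np.linalg.norm(v),"world ang-pi",np.arctan2(-v[1],-v[0]), f(b1,150).round(1), b2 and f(b2,150).round(1))
E
```

```text
top [581.3 146.7 148. ] [431.  141.7 148. ] 150.39531323402784 world ang-pi 0.033483941663701985 [597.8 244.5 150. ] [609.8  55.2 150. ]
scene [581.2 146.2 148. ] [431.7 141.3 148. ] 149.53884044813762 world ang-pi 0.03246305826534501 [598.8 242.7 150. ] None
```

About 0.03 rad (4 mm) is left. I'll creep in 1 mm steps while watching the force.

Request:
{"api": "move_arm", "payload": {"targets": "-1 0 -0.1 0 0 0 0; -1 0 -0.1 0 0 0 0; -1 0 0 0 0 0 0; -1 0 0 0 0 0 0"}}

```text
clock: 5.75
eef_pos: [458.9, 169.0, 106.3]
tool_rot: [-3.142, 0.0, -3.08]
force: [0.3, 0.0, 0.2]
width: 0.3
gripper_force: 0.1
```

Request:
{"api": "move_arm", "payload": {"targets": "-1 0 -0.1 0 0 0 0; -1 0 -0.1 0 0 0 0; -1 0 0 0 0 0 0; -1 0 0 0 0 0 0"}}

```text
clock: 6.08
eef_pos: [459.0, 166.9, 106.3]
tool_rot: [-3.141, -0.0, -3.08]
force: [0.3, 0.5, -0.0]
width: 0.4
gripper_force: 0.1
```

```bash
cat > v.py <<'E'
from h import *
import sys,pickle
d=cam("scene"); e=cam("top")
cv2.imwrite(f"pics/{sys.argv[1]}.png",np.hstack([cv2.resize(x["color"][160:280,105:225],(400,400),interpolation=cv2.INTER_CUBIC) for x in (d,e)])[:,:,::-1])
pickle.dump({"scene":d,"top":e},open("d5.pkl","wb"))
# frame-to-frame change: subpixel shift of orange end and gold rim vs d4
D=pickle.load(open("d4.pkl","rb"))
for n,x in (("scene",d),("top",e)):
    c=[]
    for y in (D[n],x):
        im=y["color"][160:285,105:240].astype(int); m=(im[:,:,0]>90)&(im[:,:,1]<.55*im[:,:,0])&(im[:,:,2]<.35*im[:,:,0]); m[:80]=0
        g=(im[:,:,0]>100)&(im[:,:,1]>.6*im[:,:,0])&(im[:,:,2]<.45*im[:,:,0]); g[80:]=0
        c.append(np.r_[np.argwhere(m).mean(0),m.sum(),np.argwhere(g).mean(0),g.sum()].round(2))
    print(n,c)
print(read_state()["eef_pos"],read_state()["force"])
E
python3 v.py w5
```

```text
scene [array([ 108.13,   67.13,   75.  ,   43.14,   84.42, 1059.  ]), array([ 108.18,   69.55,   83.  ,   42.23,   84.94, 1062.  ])]
top [array([ 105.12,   58.86,   59.  ,   26.77,   67.95, 1083.  ]), array([ 105.8 ,   61.43,   56.  ,   26.93,   67.25, 1011.  ])]
[458.98569066 166.9215038  106.28242013] [-0.39383757 -0.4491697  -0.03581959]
```

Request:
{"api": "move_arm", "payload": {"targets": "-1 0 -0.1 0 0 0 0; -1 0 0 0 0 0 0; -1 0 0 0 0 0 0"}}

```text
clock: 6.43
eef_pos: [459.1, 166.3, 106.4]
tool_rot: [3.141, 0.0, -3.079]
force: [-0.4, 0.3, 0.7]
width: 0.4
gripper_force: 0.6
```

Request:
{"api": "move_arm", "payload": {"targets": "-1 0 -0.1 0 0 0 0; -1 0 0 0 0 0 0; -1 0 0 0 0 0 0"}}

```text
clock: 6.68
eef_pos: [459.2, 165.8, 106.4]
tool_rot: [3.141, 0.001, -3.079]
force: [-1.3, 3.3, 2.1]
width: -0.2
gripper_force: 1.6
```

```bash
python3 v.py w6
```

```text
scene [array([ 108.13,   67.13,   75.  ,   43.14,   84.42, 1059.  ]), array([ 108.13,   69.92,   77.  ,   37.99,   86.95, 1280.  ])]
top [array([ 105.12,   58.86,   59.  ,   26.77,   67.95, 1083.  ]), array([ 105.14,   61.57,   58.  ,   27.29,   69.87, 1019.  ])]
[459.23857896 165.73358064 106.44000847] [-1.08220544  4.11320462  1.50507444]
```

View pics/w6.png

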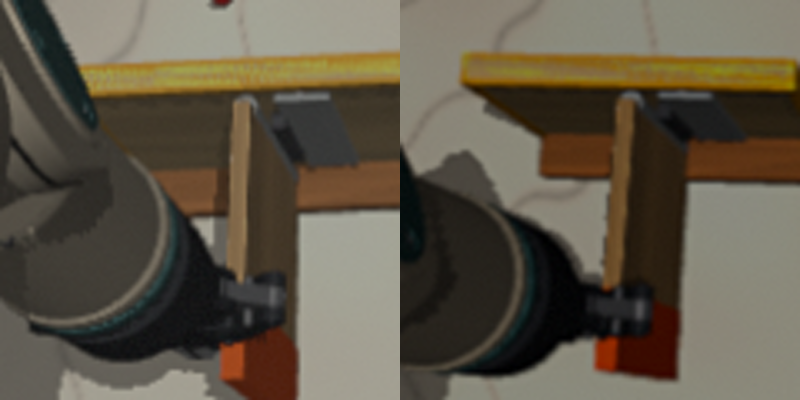

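The leg's top end has moved to about (605,368), which works out at the stop angle within error. The y force jumped to 4 N and the finger stalled, and the board corner is still at (462,54). It is at the stop, so I'll back off and rise.

Request:
{"api": "move_arm", "payload": {"targets": "-1 0 0.5 0 0 0 0; -1 0 2 0 0 0 0; -1 0 3.5 0 0 0 0; -1 0 3.5 0 0 0 0; -1 0 3 -2 0 0 0"}}

```text
clock: 7.2
eef_pos: [449.2, 289.8, 123.6]
tool_rot: [-3.138, -0.006, -3.08]
force: [0.8, -0.2, 0.1]
width: -0.3
gripper_force: 0.0
```

Request:
{"api": "move_arm", "payload": {"targets": "-1 0 3 -2.5 0 0 0; -1 0 3 -2.5 0 0 0; -1 0 3 -2.5 0 0 0; -1 0 0 0 0 0 0; -1 0 0 0 0 0 0"}}

```text
clock: 7.62
eef_pos: [445.7, 381.8, 202.4]
tool_rot: [3.14, 0.002, -3.077]
force: [-0.5, -1.4, -0.2]
width: -0.4
gripper_force: 0.0
```

```bash
python3 v.py w7; python3 - <<'E'
import cv2,pickle,numpy as np
D=pickle.load(open("d5.pkl","rb"));A=pickle.load(open("d.pkl","rb"))
t=np.hstack([cv2.resize(D["top"]["color"][160:280,105:225],(400,400),interpolation=cv2.INTER_CUBIC),cv2.resize(D["scene"]["color"][160:280,105:225],(400,400),interpolation=cv2.INTER_CUBIC)])
cv2.imwrite("pics/w8.png",t[:,:,::-1])
print(np.abs(D["top"]["color"][165:255,290:460].astype(int)-A["top"]["color"][165:255,290:460]).max(), np.abs(D["top"]["color"][170:190,120:230].astype(int)-A["top"]["color"][170:190,120:230]).mean())
E
```

```text
scene [array([ 108.13,   67.13,   75.  ,   43.14,   84.42, 1059.  ]), array([ 100.42,   69.98,  183.  ,   42.79,   80.78, 1088.  ])]
top [array([ 105.12,   58.86,   59.  ,   26.77,   67.95, 1083.  ]), array([ 98.07,  61.95, 153.  ,  23.36,  68.59, 961.  ])]
[445.68190592 377.80964414 200.45183567] [-0.10852673 -0.58831737  0.30351721]
8 6.671666666666667
```

View pics/w8.png

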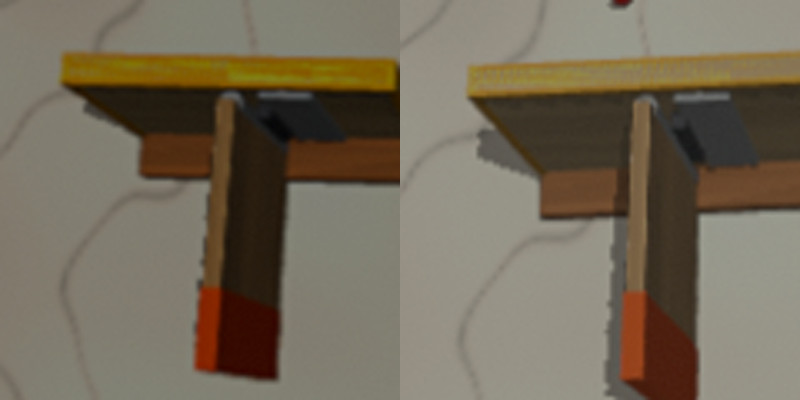

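The leg points straight back, with its end at (205,371) in the top view and (232,379) in the scene view. The board corner is unmoved. I'll check the angle.

```bash
python3 - <<'E'
from h import *
import pickle
D=pickle.load(open("d5.pkl","rb"))
for n,h,e,b1,b2 in [("top",(228,98),(206,371),(62,54),(396,62)),("scene",(243,102),(233,379),(69,67),None)]:
    f=lambda p,z: at_z(D[n],np.array(p)/400*120+[105,160],z)
    a,b=f(h,148),f(e,148); v=b-a; print(n,b.round(1),np.linalg.norm(v),np.arctan2(-v[1],-v[0]), f(b1,150).round(1), b2 and f(b2,150).round(1))
E
```

```text
top [431.  136.8 148. ] 150.68819381482407 0.06617297286889076 [597.8 244.5 150. ] [609.8  55.2 150. ]
scene [431.8 136.3 148. ] 149.645498353632 0.06632255505333352 [598.7 243.2 150. ] None
```

The leg is at 0.066 against the stand's yaw of 0.064, so it is on the stop. The stand has not moved and the blue stand's image is unchanged.

```bash
python3 -c "
from cell import order; print(order.finish_job())"
```

```text
the job is handed in; nothing more can be done
None
```

I swung the gold leg fully out against its stop, with the gold stand still in its place and the blue stand and its leg untouched; the job is handed in at about 8 s of the 38 s allowed.

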